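# Third hand for a microscope lamp module

## Task

First turn the lamp supply's dimmer lever down to its green idle mark. Then set the lamp module flat in the cradle between the white lines, brass contacts towards the white sprung contact block, and push it squarely against the block with a steady force of about 10 N, so that the orange pointers stand over the green zones; never push the block to the end of its travel. Finish while still holding it pressed there, so that I can tighten its clamp screws, and leave the other loose things on the bench alone.

Things in the scene. Friction and masses are not known exactly. Their poses are not given: they have to be found in the camera images.
- dimmer_lever (a joint): lean of the dimmer lever in rad: 0 = straight up, positive = leaning towards the supply's +x (bright, red mark at +0.65), negative = towards its -x; the green idle mark is centred at -0.45 and about 0.2 wide. Range -0.8 to 0.8. Light friction (about 1 N at the ball); it stays where it is left.
- lever_ball (a point): centre of the lever's red ball grip, 24 mm diameter, 80 mm from the hinge; the stem below it is an 8 mm steel rod. The point turns with the lever.
- lever_hinge (a point): fixed point on the lever's hinge axis, 62 mm above the table, in the plane in which the ball swings. Its axes are those of the supply: hinge axis along y, a positive lean goes from z towards x. The black quadrant (44 mm radius, marks out to 52 mm) stands beside the stem at +10 to +19 mm along y.
- dimmer_unit: lamp supply: white fixed box 150 (x) x 100 (y) x 58 mm tall; origin at the centre of its underside; yaw varies. May stand left or right on the table.
- cradle: fixed dark steel cradle plate; its top face, the bed, is 12 mm above the table. In its frame (origin on the table, below the centre of the bed's lane) the plate spans x -90 to +160 mm, y -65 to +65 mm. Two white lines 56 mm apart (y = -28 and +28 mm) mark the lane. The contact block stands at +x; pushing is along +x. A blue housing 42 mm above the bed at x 120 to 150 mm, y -40 to +40 mm is behind the block; two brass clamp screws 20 mm tall stand at x 108, y -54 and +54 mm.
- contact_block (a joint): how far the sprung block is pushed in, m: 0 = free, 0.025 = end of travel. Plain spring of 700 N/m without preload, so 10 N is 0.0143. Orange pointers on the block stand over the green zones on the bed from 0.0086 (6 N) to 0.020 (14 N).
- block_face (a point): centre of the front face of the white contact block, 23 mm above the bed; moves with the block, axes as the cradle's. The block is 50 mm wide (y), from 2 to 40 mm above the bed, 15 mm thick (x); the face looks to the cradle's -x and stands at cradle x = 60 mm when free.
- lamp_center (a point): centre of the loose lamp module, half-way up (23 mm above its underside). Aluminium module, 60 (x) x 44 (y) x 46 mm tall, about 0.25 kg, standing upright on the table. Its +x end is black with three brass contacts; its -x end has a round lens collar, 30 mm diameter, 6 mm long. Grasp across its 44 mm width.
- lamp_contacts (a point): centre of the module's flat contact end, 30 mm from the centre along +x.
- brown_bottle: brown glass bottle with white cap, 68 mm diameter, 170 mm tall; not to be disturbed; origin at the centre of its underside
- swab_jar: glass jar with steel lid, 72 mm diameter, 90 mm tall; not to be disturbed; origin at the centre of its underside
- oil_bottle: small clear bottle with black cap, 28 mm diameter, 70 mm tall; not to be disturbed; origin at the centre of its underside
- slide_box: flat blue box, 90 x 140 x 35 mm; not to be disturbed; origin at the centre of its underside
- specimen_cup: white cup, 60 mm diameter, 65 mm tall; not to be disturbed; origin at the centre of its underside
- screwdriver: orange-handled screwdriver lying on the table, 170 mm long; not to be disturbed; origin at the middle of its length

How it is judged:
By the outcome, as a careful person would: the job done as asked, in the order asked, and still so for the second after the job is handed in, while the arm keeps its last pose, push and grip.
It also fails if it takes over 64 s, if anything falls off the work surface, if the arm or the gripper's body presses on something with over 40 N, if the wrist force passes 120 N, or if a joint passes its speed limit or range.

## Robot

A 6-joint arm with a two-finger parallel gripper is mounted at the origin on the work surface. World frame = base frame: x ahead of the robot, y to its left, z up, the work surface at z = 0. Lengths are in mm, angles in rad, forces in N, time in s.
With the tool pointing down it reaches from about 275 to 750 mm from the base axis. Payload 10.2 kg.
Tool frame: the origin (TCP) lies midway between the tips of the shut fingers; the grasp point (between the pads) lies 19 mm behind it; z points along the fingers, y is the direction in which the jaws open and shut (so a half turn about z gives the same grasp; the last joint's range is limited). The gripper opens to 85 mm and grips with 20 to 120 N. Pads are 22 mm wide; open, the fingers measure 114 mm over their backs; the gripper's body (76 mm by 85 mm) begins 54 mm behind the grasp point. The pads swing forward as they close: fully open they stand 13 mm farther back than shut.
Start: joints at [-0.223, 0.313, 1.498, -0, 1.331, -0.223], TCP at [525.006, -0.013, 208.294] pointing down, gripper open.
Joint ranges: [-2.94, 2.94], [-0.97, 2.17], [0.19, 2.56], [-1.23, 4.37], [0.02, 3.11], [-2.88, 2.88]. Speed limits (rad/s): [2.39, 2.39, 3.01, 3.14, 3.14, 3.14].

## Interface

Orientations are given as [roll, pitch, yaw] about the fixed x, y, z axes, in that order (R = Rz(yaw) Ry(pitch) Rx(roll)).
In Python, from workcell import * gives the robot as it stands. The module is installed in compiled form; this text tells all that it offers.
- The arm moves only by the shell command python3 -m inch 'ROWS' [FORCE]. ROWS is JSON, a list of rows, each a list of 3 entries, a list of its own where there are three numbers: the shift along the tool's x, y, z normalised to -1 to 1, where 1 is 0.1 m, then the turn, a rotation vector about the tool's x, y, z normalised to -1 to 1, where 1 is 45 degrees, then the closure, from 0 (fully open) to 1 (shut). In form: [[[dx, dy, dz], [wx, wy, wz], jaw], ...]. A call has 1 to 12 rows; each row is the pose to reach, as a shift and turn from the pose measured when the call began, along the tool's axes at that moment; what a row does not reach only later rows make up. A row lasts 1/12 s, in which the tool goes at most 41.7 mm and 7.16 degrees, less where a joint would pass 70% of its speed; a pose out of reach is approached as far as the arm can. A call with a number of a shift or a turn outside -1 to 1 is refused whole. A call with a gripper value outside its range is refused whole. The fingers move at their own pace and stop on an object; FORCE is the grip in N (left out, the last holds). Time passes only in rows, so rows that repeat a pose let the fingers close. It gives the time, the measured TCP pose, the force and the opening at its end, in the units of the state.
- observe(): the state, without advancing time (a new reading comes with each control period).
- camera(name): name is "scene" or "side" or "wrist"; returns a dict with "image" (420x560x3 uint8, blue, green, red), "z_map" (420x560 float32, mm along the optical axis (not along the pixel's ray), 0 where there is no reading), "fov_y" (degrees; the focal length in pixels is half the picture's height over the tangent of half this angle, whatever the lens; pixels are square), "cx", "cy" (the principal point, pixels), "dist_coeffs" ([k1, k2, p1, p2, k3] as OpenCV has them; the pictures are not rectified), "extrinsics" (4x4, takes a point from world to camera coordinates). Camera axes: x right, y down, z forward; pixel columns grow to the right and rows downward; lengths in mm; the calibration is good to about 2 mm. A picture is of the moment at which its call begins.
- finish_job(): hands the job in, once; it reports no verdict.
The state is a dict: "t": time; "qpos": joint angles; "qd": joint speeds; "effort": joint torques, N m; "tcp_pos": TCP position; "orientation": TCP orientation; "contact_force": force on the tool from outside, world axes, zero at the start; "wrist_torque": the same for the moment, N m; "width": opening from 0.0 (shut) to 1.0 (fully open).
Only numpy, scipy, OpenCV 4.12 (cv2) and the standard library are available. Lean on these libraries where they do the work, as an engineer would, in place of code of your own. Each camera call takes 0.05 s, during which the arm holds its last target. There are 200 camera calls.

## Working session

There is one attempt and no reset: what is moved stays moved. The work goes in short steps, Python scripts to look and compute and a shell command to move; the robot and the scene stay as the last step left them, time stands still between calls to the robot, and variables do not carry over. Pictures are saved under pics/ and viewed, about 8 in all and at most 12, crops included, and the job is handed in when it is done.

```bash
mkdir -p pics; cat > h.py <<'E'
import numpy as np, cv2, pickle
from workcell import *
def snap(name,fn=None):
    c=camera(name)
    if fn: cv2.imwrite('pics/'+fn+'.png',c['image']); pickle.dump(c,open('pics/'+fn+'.pkl','wb'))
    return c
def load(fn): return pickle.load(open('pics/'+fn+'.pkl','rb'))
def K(c):
    h=c['image'].shape[0]; f=h/2/np.tan(np.radians(c['fov_y'])/2)
    return np.array([[f,0,c['cx']],[0,f,c['cy']],[0,0,1.]])
def rays(c,uv):
    uv=np.asarray(uv,float).reshape(-1,1,2)
    n=cv2.undistortPoints(uv,K(c),np.array(c['dist_coeffs'],float)).reshape(-1,2)
    return np.c_[n,np.ones(len(n))]
def onplane(c,uv,z):
    E=np.array(c['extrinsics']);R,t=E[:3,:3],E[:3,3]
    o=-R.T@t; d=rays(c,uv)@R
    return o+d*((z-o[2])/d[:,2])[:,None]
def cloud(c,uv):
    E=np.array(c['extrinsics']);R,t=E[:3,:3],E[:3,3]
    uv=np.asarray(uv).reshape(-1,2).astype(int); z=c['z_map'][uv[:,1],uv[:,0]]
    p=rays(c,uv)*z[:,None]; p=p[z>0]
    return (p-t)@R
def proj(c,P):
    E=np.array(c['extrinsics'],float)
    return cv2.projectPoints(np.asarray(P,float).reshape(-1,1,3),cv2.Rodrigues(E[:3,:3])[0],E[:3,3],K(c),np.array(c['dist_coeffs'],float))[0].reshape(-1,2)
E
python3 - <<'E'
from h import *
s=observe();print({k:np.round(v,3).tolist() for k,v in s.items()})
for n in('scene','side'):
    c=snap(n,n+'0');print(n,c['fov_y'],c['cx'],c['cy'],c['dist_coeffs'],np.round(c['extrinsics'],2).tolist())
cv2.imwrite('pics/a.png',cv2.resize(np.vstack([load('scene0')['image'],load('side0')['image']]),None,fx=.71,fy=.71))
E
```

```text
{'t': 0.0, 'qpos': [-0.223, 0.313, 1.498, 0.0, 1.331, -0.223], 'qd': [0.001, -0.0, -0.0, 0.001, -0.001, -0.0], 'effort': [-0.001, -41.226, -25.974, -0.0, 0.004, -0.0], 'tcp_pos': [524.694, 0.056, 207.724], 'orientation': [-3.14, -0.0, 1.571], 'contact_force': [-0.457, -0.625, -0.593], 'wrist_torque': [-0.036, 0.008, 0.068], 'width': 1.003}
scene 46.42030820588084 276.15895309836094 212.75001590286186 [0.05185609 0.         0.         0.         0.        ] [[-0.81, 0.59, 0.02, 443.23], [0.45, 0.63, -0.63, -180.07], [-0.39, -0.5, -0.77, 1840.49], [0.0, 0.0, 0.0, 1.0]]
side 55.248224461693106 280.6058703299464 210.20634202006116 [-0.09131295  0.          0.          0.          0.        ] [[-0.79, -0.62, 0.0, 454.47], [-0.47, 0.59, -0.66, 321.36], [0.4, -0.52, -0.75, 1219.48], [0.0, 0.0, 0.0, 1.0]]
```

View pics/scene0.png

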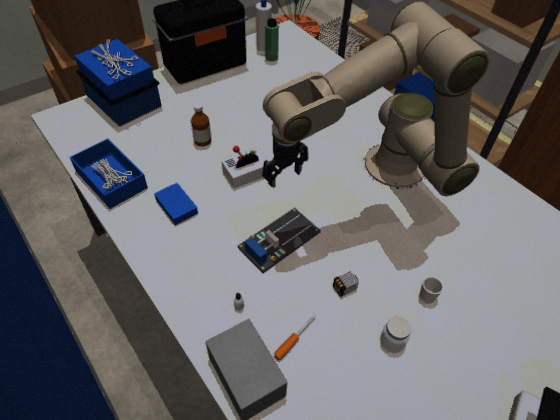

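View pics/side0.png

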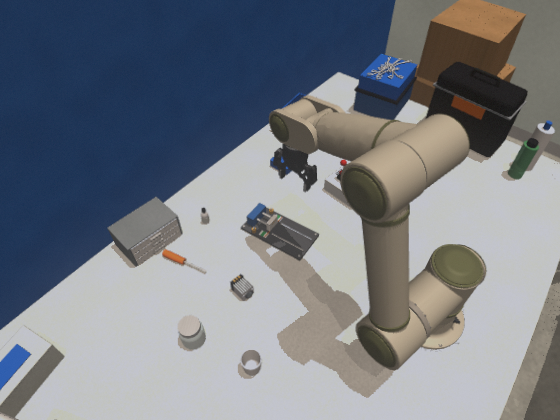

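The scene shows the supply at about (245,165) with the ball at (236,149), the cradle at (280,238) and the lamp at (345,282) with its contacts to the lower left. I'll crop in for detail.

```bash
python3 - <<'E'
from h import *
c=load('scene0');im=c['image'];d=load('side0')
a=cv2.resize(im[200:300,230:365],None,fx=4,fy=4,interpolation=cv2.INTER_CUBIC)
b=cv2.resize(im[138:193,215:275],None,fx=4,fy=4,interpolation=cv2.INTER_CUBIC)
e=cv2.resize(d['image'][195:305,220:325],None,fx=2.4,fy=2.4,interpolation=cv2.INTER_CUBIC)
o=np.zeros((600,800,3),np.uint8);o[:400,:540]=a;o[:220,545:785]=b;o[230:230+264,545:545+252]=e
cv2.imwrite('pics/crop.png',o)
for nm,uv in dict(ball=(236,149),cradle=(280,238),lamp=(345,282),jar=(397,330),cup=(431,289),oil=(239,300),brown=(201,128),slide=(176,203),supply=(245,168),sd=(296,336)).items():
    print(nm,np.round(onplane(c,[uv],20)[0]),np.round(cloud(c,[uv])))
E
```

```text
ball [ 448. -395.   20.] [[ 513. -287.  138.]]
cradle [562.  37.  20.] [[558.  32.  12.]]
lamp [500. 284.  20.] [[513. 294.  46.]]
jar [484. 488.  20.] [[522. 504.  92.]]
cup [305. 452.  20.] [[302. 451.  16.]]
oil [795. 148.  20.] [[804. 165.  53.]]
brown [ 495. -573.   20.] [[ 530. -501.   88.]]
slide [ 762. -289.   20.] [[ 767. -276.   36.]]
supply [ 477. -292.   20.] [[ 498. -259.   61.]]
sd [728. 336.  20.] [[730. 339.  27.]]
```

View pics/crop.png

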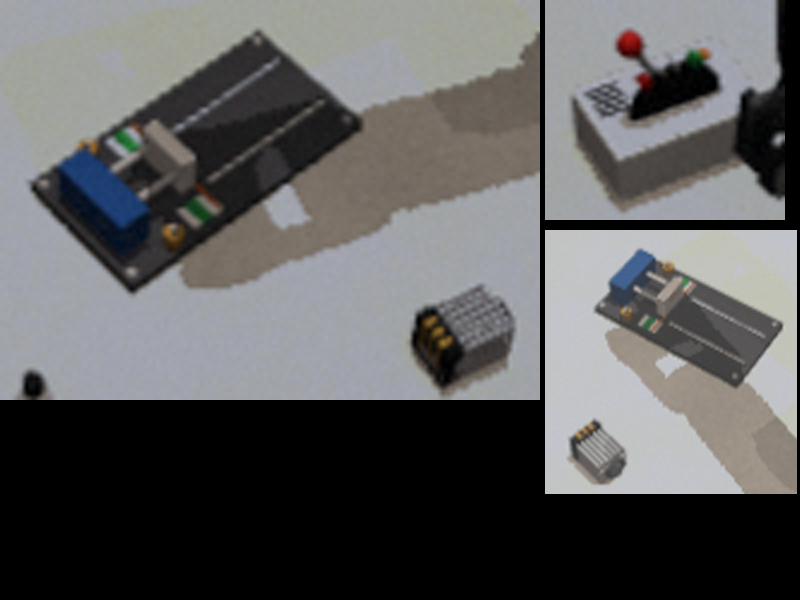

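```bash
python3 - <<'E'
from h import *
c=load('scene0')
q=np.array([(258,32),(360,127),(133,290),(33,184)])/4+[230,200]
P=onplane(c,q,12);print(P.round(1))
for i in range(4):
    v=P[(i+1)%4]-P[i];print(np.hypot(*v[:2]).round(1),np.degrees(np.arctan2(v[1],v[0])).round(1))
b=np.array([(577,95),(620,155),(735,135)])
B=onplane(c,(b-[545,0])/4+[215,138],58);print(B.round(1));v=np.diff(B,axis=0);print(np.hypot(v[:,0],v[:,1]),np.degrees(np.arctan2(v[:,1],v[:,0])))
# red blob both views triangulate
pts=[]
for n in('scene0','side0'):
    c=load(n);h=cv2.cvtColor(c['image'],cv2.COLOR_BGR2HSV)
    m=(((h[...,0]<6)|(h[...,0]>174))&(h[...,1]>170)&(h[...,2]>90)).astype(np.uint8)
    k,_,st,ce=cv2.connectedComponentsWithStats(m)
    print(n,[(st[i,4],ce[i].round(1).tolist()) for i in range(1,k) if st[i,4]>8])
# lamp top points from clouds
for n,(x0,x1,y0,y1) in dict(scene0=(325,365,265,300),side0=(225,260,265,305)).items():
    c=load(n);g=np.stack(np.meshgrid(np.arange(x0,x1),np.arange(y0,y1)),-1).reshape(-1,2)
    p=cloud(c,g);t=p[(p[:,2]>40)&(p[:,2]<52)]
    r=cv2.minAreaRect(t[:,:2].astype(np.float32));print(n,len(t),np.round(r[0],1),np.round(r[1],1),r[2],np.median(t[:,2]))
E
```

```text
[[441.2 -41.8  12. ]
 [435.   88.2  12. ]
 [678.8 108.2  12. ]
 [686.3 -20.4  12. ]]
130.1 92.7
244.6 4.7
128.8 -86.7
246.0 -175.0
[[ 543.4 -331.8   58. ]
 [ 552.5 -247.8   58. ]
 [ 456.8 -209.8   58. ]]
[ 84.43167094 102.98398143] [ 83.83630153 158.34009415]
scene0 [(np.int32(18), [235.6, 148.0])]
side0 [(np.int32(16), [343.0, 161.6])]
scene0 260 [502.1 290.3] [47.9 66. ] 81.18392944335938 46.20143423934198
side0 202 [505.6 290.9] [45.3 62.7] 78.65782928466797 45.98090947949187
```

```bash
python3 - <<'E'
from h import *
a,b=load('scene0'),load('side0')
o=[];d=[]
for c,uv in((a,(235.8,148.6)),(b,(343,161.8))):
    E=c['extrinsics'];R,t=E[:3,:3],E[:3,3];o.append(-R.T@t);v=(rays(c,[uv])@R)[0];d.append(v/np.linalg.norm(v))
s=np.linalg.lstsq(np.c_[d[0],-d[1]],o[1]-o[0],rcond=None)[0]
print((o[0]+s[0]*d[0]).round(1),(o[1]+s[1]*d[1]).round(1))
c=snap('wrist','w0');print(np.round(c['extrinsics'],2).tolist(),c['fov_y'],c['cx'],c['cy'],c['dist_coeffs'])
E
```

```text
[ 512.4 -289.1  137.9] [ 512.4 -288.9  137.7]
[[1.0, 0.0, -0.0, -526.11], [0.0, -0.96, 0.3, -38.5], [-0.0, -0.3, -0.96, 379.27], [0.0, 0.0, 0.0, 1.0]] 66.402414999378 282.0021191895254 209.6290726347326 [-0.06815256  0.          0.          0.          0.        ]
```

```bash
python3 -m inch '[[[-0.4,0,-0.4],[0,0,0],0],[[-0.8,-0.2,-0.8],[0,0,0],0.3],[[-1,-0.7,-1],[0,0,0],0.8],[[-1,-0.9,-1],[0,0,0],1],[[-1,-0.9,-1],[0,0,0],1],[[-1,-0.9,-1],[0,0,0],1]]'; python3 - <<'E'
from h import *
c=snap('wrist','w1');print(np.round(c['extrinsics'],2).tolist())
E
```

```text
t: 0.65
tcp_pos: [433.3, -101.2, 309.8]
orientation: [3.14, 0.002, 1.568]
contact_force: [-0.5, -0.2, -0.5]
width: 0.298
[[1.0, -0.0, 0.0, -435.76], [-0.0, -0.95, 0.3, -164.49], [0.0, -0.3, -0.95, 445.44], [0.0, 0.0, 0.0, 1.0]]
```

View pics/w1.png

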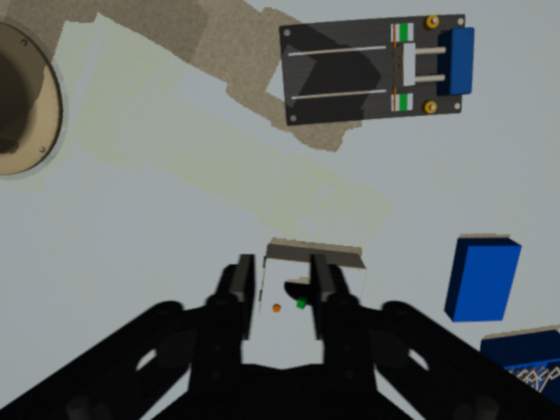

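```bash
python3 - <<'E'
from h import *
c=load('w1')
im=c['image'];g=cv2.cvtColor(im,cv2.COLOR_BGR2GRAY)
P=onplane(c,[(280,27),(464,14),(467,113),(288,125)],12);print(P.round(1),P.mean(0).round(1))
for i in range(4):
    v=P[(i+1)%4]-P[i];print(np.hypot(*v[:2]).round(1),np.degrees(np.arctan2(v[1],v[0])).round(1))
B=onplane(c,[(268,255),(365,265)],58);print(B.round(1),np.linalg.norm(B[1]-B[0]),np.degrees(np.arctan2(*(B[1]-B[0])[[1,0]])))
# box top from depth clouds
for n in('w1','scene0','side0'):
    c=load(n);h,w=c['z_map'].shape;uv=np.stack(np.meshgrid(np.arange(w),np.arange(h)),-1).reshape(-1,2);uv=uv[c['z_map'].ravel()>0]
    p=cloud(c,uv);s=(abs(p[:,2]-58)<2.5)&(p[:,0]>350)&(p[:,0]<600)&(p[:,1]>-370)&(p[:,1]<-150)
    t=p[s]
    if len(t)>20: print(n,len(t),cv2.minAreaRect(t[:,:2].astype(np.float32)),t[:,:2].min(0),t[:,:2].max(0))
    s=(p[:,2]>75)&(p[:,2]<160)&(abs(p[:,0]-480)<70)&(abs(p[:,1]+280)<60);t=p[s]
    print(np.c_[t,uv[s]][::max(1,len(t)//12)].round(0).tolist())
E
```

```text
[[433.3  80.7  12. ]
 [678.2 102.2  12. ]
 [699.1 -26.5  12. ]
 [444.  -45.5  12. ]] [563.7  27.7  12. ]
245.8 5.0
130.3 -80.7
255.8 -175.7
126.7 94.9
[[ 415.1 -223.3   58. ]
 [ 555.5 -240.    58. ]] 141.37660963278927 -6.8048521920818565
w1 2704 ((479.33209228515625, -285.94525146484375), (99.5656967163086, 148.30101013183594), 82.70466613769531) [ 401.16651038 -335.0885268 ] [ 558.39294416 -228.76733801]
[[441.0, -266.0, 76.0, 286.0, 288.0], [446.0, -267.0, 81.0, 290.0, 290.0], [450.0, -268.0, 82.0, 293.0, 291.0], [456.0, -269.0, 83.0, 297.0, 292.0], [461.0, -269.0, 84.0, 301.0, 293.0], [468.0, -270.0, 86.0, 306.0, 294.0], [449.0, -269.0, 93.0, 292.0, 296.0], [459.0, -266.0, 100.0, 300.0, 297.0], [450.0, -272.0, 95.0, 293.0, 299.0], [464.0, -266.0, 106.0, 304.0, 300.0], [464.0, -267.0, 109.0, 304.0, 302.0], [464.0, -272.0, 107.0, 304.0, 304.0], [456.0, -276.0, 109.0, 298.0, 307.0]]
scene0 284 ((476.84088134765625, -284.82080078125), (104.16417694091797, 149.65061950683594), 82.34779357910156) [ 399.19800907 -342.51918874] [ 555.29355643 -230.3384504 ]
[[513.0, -300.0, 142.0, 234.0,
[... 384 characters left out ...]
, [496.0, -272.0, 83.0, 243.0, 161.0], [508.0, -275.0, 77.0, 240.0, 163.0]]
side0 113 ((533.1806640625, -274.0779113769531), (58.853904724121094, 116.08275604248047), 30.42387580871582) [ 478.41398522 -338.41857247] [ 551.74721701 -235.35813569]
[[518.0, -290.0, 143.0, 342.0, 160.0], [518.0, -283.0, 143.0, 341.0, 161.0], [506.0, -291.0, 144.0, 345.0, 161.0], [513.0, -282.0, 141.0, 342.0, 162.0], [502.0, -292.0, 141.0, 346.0, 162.0], [507.0, -279.0, 142.0, 343.0, 163.0], [513.0, -277.0, 135.0, 341.0, 164.0], [502.0, -287.0, 134.0, 345.0, 164.0], [503.0, -290.0, 126.0, 345.0, 165.0], [512.0, -276.0, 101.0, 340.0, 171.0], [509.0, -272.0, 96.0, 340.0, 173.0], [514.0, -276.0, 80.0, 339.0, 175.0]]
```

The supply has a yaw of about -7.4°. The ball is at (512,-289,138), a lean of about 0.33, and the hinge is near (486,-286). I'll go to the ball's bright side and turn the tool so that its x axis lies along the supply's.

```bash
python3 -m inch '[[[-0.3,0.3,0],[0,0,-0.15],1],[[-0.6,0.6,0],[0,0,-0.3],1],[[-0.9,0.9,0],[0,0,-0.45],1],[[-1,1,0],[0,0,-0.6],1],[[-1,1,0],[0,0,-0.75],1],[[-1,1,0],[0,0,-0.9],1],[[-1,1,0],[0,0,-1],1],[[-1,1,0],[0,0,-1],1]]'; python3 - <<'E'
from h import *
from scipy.spatial.transform import Rotation as Ro
s=observe();R=Ro.from_euler('xyz',s['orientation']).as_matrix()
print(np.round(R,3).tolist(), (R.T@(np.array([552,-294,200])-s['tcp_pos'])).round(1), s['qpos'].round(2) if hasattr(s['qpos'],'round') else s['qpos'])
x=np.array([np.cos(np.radians(172.6)),np.sin(np.radians(172.6)),0]);z=np.array([0,0,-1.]);T=np.c_[x,np.cross(z,x),z]
print(Ro.from_matrix(R.T@T).as_rotvec(degrees=True)/45)
E
```

```text
t: 1.37
tcp_pos: [534.9, -200.2, 307.5]
orientation: [-3.141, -0.001, 2.358]
contact_force: [0.2, 0.7, -1.5]
width: 0.0
[[-0.708, 0.706, -0.001], [0.706, 0.708, 0.001], [0.001, -0.0, -1.0]] [-78.5 -54.3 107.4] [-0.56  0.37  1.16  0.    1.61 -1.35]
[ 2.00990538e-04 -1.28246679e-03 -8.33517611e-01]
```

```bash
python3 -m inch '[[[-0.3,-0.2,0.1],[0,0,-0.15],1],[[-0.6,-0.4,0.3],[0,0,-0.3],1],[[-0.81,-0.52,0.5],[0,0,-0.45],1],[[-0.81,-0.52,0.7],[0,0,-0.6],1],[[-0.81,-0.52,0.9],[0,0,-0.75],1],[[-0.81,-0.52,1],[0,0,-0.834],1],[[-0.81,-0.52,1],[0,0,-0.834],1],[[-0.81,-0.52,1],[0,0,-0.834],1]]'; cat > go.py <<'E'
import sys
from h import *
from scipy.spatial.transform import Rotation as Ro
def rel(p,yaw,):
    s=observe();R=Ro.from_euler('xyz',s['orientation']).as_matrix()
    a=np.radians(yaw);x=np.array([np.cos(a),np.sin(a),0]);z=np.array([0,0,-1.]);T=np.c_[x,np.cross(z,x),z]
    print('shift',((R.T@(np.array(p)-s['tcp_pos']))/100).round(3),'turn',(Ro.from_matrix(R.T@T).as_rotvec(degrees=True)/45).round(3),'tcp',np.round(s['tcp_pos'],1),'F',np.round(s['contact_force'],2),'w',np.round(s['width'],3),'t',s['t'])
if __name__=='__main__':
    v=list(map(float,sys.argv[1:]));rel(v[:3],v[3])
E
python3 go.py 556 -294.5 124 172.6
python3 - <<'E'
from h import *
c=snap('wrist','w2')
E
```

```text
t: 2.03
tcp_pos: [555.7, -293.7, 206.9]
orientation: [3.14, -0.002, 3.009]
contact_force: [-0.4, -0.4, -0.0]
width: -0.0
shift [-0.005 -0.008  0.829] turn [ 0.001 -0.002 -0.004] tcp [ 555.7 -293.7  206.9] F [-0.38 -0.36 -0.02] w -0.0 t 2.0333
```

View pics/w2.png

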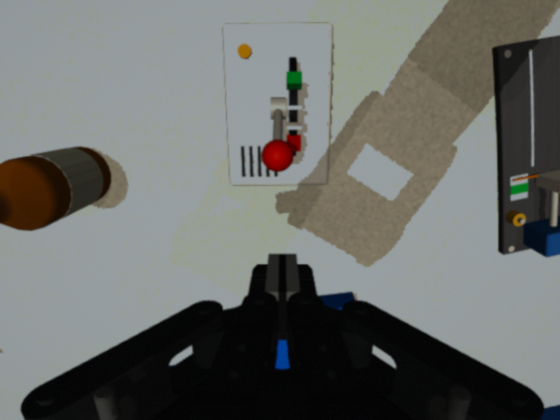

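The ball (278,155), green mark (294,78) and red mark (295,142) are all clear. The fingers line up on the ball's far side.

```bash
python3 - <<'E'
from h import *
c=load('w2')
print(onplane(c,[(278,155)],138),onplane(c,[(278,155)],130),onplane(c,[(294,78)],107))
T=onplane(c,[(223,25),(332,25),(328,184),(231,184)],58);print(T,T.mean(0))
E
python3 -m inch '[[[0,0,0.3],[0,0,0],1],[[0,0,0.6],[0,0,0],1],[[0,0,0.83],[0,0,0],1],[[0,0,0.83],[0,0,0],1]]'; python3 go.py 474.5 -284.5 124 172.6
```

```text
[[ 512.56728229 -290.59805095  138.        ]] [[ 513.59677928 -290.82736905  130.        ]] [[ 458.84066993 -271.09365811  107.        ]]
[[ 401.14321046 -325.81873891   58.        ]
 [ 414.00354785 -229.58162827   58.        ]
 [ 558.13719083 -247.07875729   58.        ]
 [ 545.30427722 -343.54475826   58.        ]] [ 479.64705659 -286.50597068   58.        ]
t: 2.42
tcp_pos: [554.7, -292.6, 121.1]
orientation: [3.138, -0.006, 3.007]
contact_force: [0.1, 1.6, -1.1]
width: 0.001
shift [ 0.806 -0.027 -0.024] turn [ 0.005 -0.008 -0.007] tcp [ 554.7 -292.6  121.1] F [ 0.13  1.58 -1.09] w 0.001 t 2.4167
```

```bash
python3 -m inch '[[[0.1,-0.01,-0.02],[0,0,0],1],[[0.2,-0.02,-0.02],[0,0,0],1],[[0.27,-0.02,-0.02],[0,0,0],1],[[0.34,-0.02,-0.02],[0,0,0],1],[[0.41,-0.02,-0.02],[0,0,0],1],[[0.48,-0.02,-0.02],[0,0,0],1],[[0.55,-0.02,-0.02],[0,0,0],1],[[0.62,-0.02,-0.02],[0,0,0],1],[[0.68,-0.02,-0.02],[0,0,0],1],[[0.74,-0.02,-0.02],[0,0,0],1],[[0.78,-0.02,-0.02],[0,0,0],1],[[0.78,-0.02,-0.02],[0,0,0],1]]'; python3 go.py 474.5 -284.5 124 172.6
python3 - <<'E'
from h import *
c=snap('wrist','w3');cv2.imwrite('pics/w3c.png',cv2.resize(c['image'][60:260,180:400],None,fx=2,fy=2))
h=cv2.cvtColor(c['image'],cv2.COLOR_BGR2HSV)
for n,m in dict(red=((h[...,0]<6)|(h[...,0]>174))&(h[...,1]>170)&(h[...,2]>90),green=(abs(h[...,0].astype(int)-60)<12)&(h[...,1]>150)&(h[...,2]>70)).items():
    k,_,st,ce=cv2.connectedComponentsWithStats(m.astype(np.uint8));print(n,[(st[i].tolist(),ce[i].round(1).tolist()) for i in range(1,k) if st[i,4]>15])
    for i in range(1,k):
        if st[i,4]>15: print(onplane(c,[ce[i]],134 if n=='red' else 107).round(1))
E
```

```text
t: 3.42
tcp_pos: [476.5, -284.2, 123.7]
orientation: [3.138, -0.006, 3.007]
contact_force: [-0.1, 0.8, 0.3]
width: 0.001
shift [ 0.019 -0.006 -0.003] turn [ 0.005 -0.008 -0.007] tcp [ 476.5 -284.2  123.7] F [-0.09  0.75  0.31] w 0.001 t 3.4167
red []
green [([547, 278, 13, 10, 103], [553.1, 282.6])]
[[ 535.8 -104.5  107. ]]
```

View pics/w3c.png

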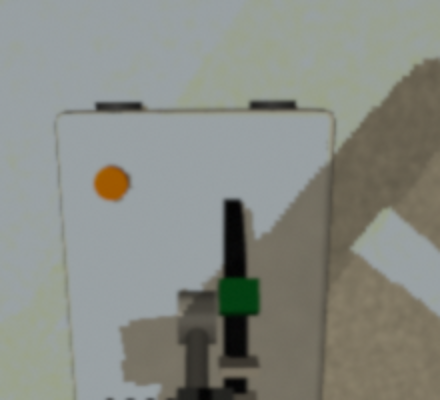

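The ball isn't visible in front of the fingers: the stem runs from the hinge back under the gripper. I'll check from the outside cameras.

```bash
python3 - <<'E'
from h import *
a=snap('scene','s1');b=snap('side','d1')
cv2.imwrite('pics/x1.png',np.hstack([cv2.resize(a['image'][110:200,200:300],None,fx=4,fy=4,interpolation=cv2.INTER_CUBIC),cv2.resize(b['image'][110:200,280:380],None,fx=4,fy=4,interpolation=cv2.INTER_CUBIC)]))
E
```

```text
(no output)
```

View pics/x1.png

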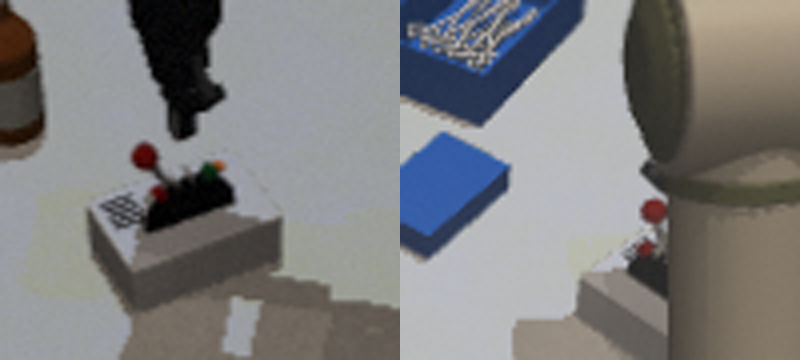

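```bash
python3 - <<'E'
from h import *
c=load('s1');print(proj(c,[(476.5,-284.2,123.7),(512.5,-289,138),(476,-284,150),(555,-292,122)]))
uv=np.array([(245,y) for y in range(130,146)]);print(cloud(c,uv).round(0).tolist())
w=load('w3');uv=np.array([(282,y) for y in range(150,300,6)]);print(np.c_[uv[:,1],w['z_map'][uv[:,1],282].round(0)].tolist());print(proj(w,[(476.5,-284.2,123.7),(512.5,-289,138)]))
E
```

```text
[[245.42055367 148.2935662 ]
 [235.78543967 148.59711214]
 [245.33167125 142.62037948]
 [225.11708156 156.47411919]]
[[486.0, -266.0, 224.0], [485.0, -269.0, 217.0], [488.0, -265.0, 218.0], [477.0, -282.0, 195.0], [483.0, -272.0, 201.0], [482.0, -275.0, 194.0], [491.0, -260.0, 205.0], [492.0, -259.0, 202.0], [496.0, -253.0, 204.0], [486.0, -269.0, 183.0], [486.0, -270.0, 177.0], [483.0, -275.0, 167.0], [483.0, -275.0, 163.0], [485.0, -273.0, 161.0], [486.0, -270.0, 159.0], [400.0, -406.0, 6.0]]
[[150.0, 230.0], [156.0, 230.0], [162.0, 231.0], [168.0, 233.0], [174.0, 235.0], [180.0, 236.0], [186.0, 238.0], [192.0, 239.0], [198.0, 239.0], [204.0, 242.0], [210.0, 231.0], [216.0, 230.0], [222.0, 230.0], [228.0, 228.0], [234.0, 224.0], [240.0, 219.0], [246.0, 215.0], [252.0, 211.0], [258.0, 147.0], [264.0, 140.0], [270.0, 136.0], [276.0, 130.0], [282.0, 126.0], [288.0, 123.0], [294.0, 120.0]]
[[281.42197893 248.4881776 ]
 [281.62514801 318.8628634 ]]
```

```bash
python3 - <<'E'
from h import *
w=load('w3');print(cloud(w,[(282,258),(275,258),(290,258),(282,262),(282,266),(282,272),(282,284),(282,294)]).round(1).tolist())
h,W=w['z_map'].shape
uv=np.stack(np.meshgrid(np.arange(230,335),np.arange(240,300)),-1).reshape(-1,2);p=cloud(w,uv)
s=(p[:,2]>100);print(p[s].min(0),p[s].max(0))
q=p[s];print(q[q[:,2]<150].min(0),q[q[:,2]<150].max(0),len(q[q[:,2]<150]))
c=load('s1');uv=np.stack(np.meshgrid(np.arange(225,262),np.arange(125,150)),-1).reshape(-1,2);p=cloud(c,uv);s=(p[:,2]>115)&(abs(p[:,0]-478)<25);print(np.c_[p[s]][np.argsort(p[s][:,2])[:15]].round(0).tolist())
s=observe();print({k:np.round(v,3).tolist() for k,v in s.items()})
E
```

```text
[[467.5, -282.8, 155.1], [467.2, -286.0, 154.8], [467.9, -279.1, 155.4], [467.2, -282.7, 159.8], [467.1, -282.7, 164.0], [467.5, -282.8, 168.7], [467.2, -282.8, 179.1], [468.6, -283.0, 183.9]]
[ 463.1265009  -296.85970504  101.00069463] [ 495.01977172 -268.16268135  194.05742581]
[ 477.54592619 -280.23964966  101.00069463] [ 495.01977172 -268.16268135  115.51535253] 344
[[501.0, -286.0, 141.0], [503.0, -290.0, 144.0], [473.0, -278.0, 147.0], [485.0, -292.0, 152.0], [486.0, -283.0, 154.0], [486.0, -277.0, 155.0], [484.0, -280.0, 155.0], [464.0, -279.0, 155.0], [468.0, -273.0, 156.0], [483.0, -270.0, 158.0], [486.0, -289.0, 159.0], [486.0, -270.0, 159.0], [475.0, -268.0, 160.0], [487.0, -282.0, 160.0], [478.0, -270.0, 160.0]]
{'t': 3.567, 'qpos': [-0.748, 0.461, 1.515, -0.0, 1.172, -2.184], 'qd': [0.0, 0.003, -0.005, 0.0, 0.0, -0.001], 'effort': [-0.119, -46.305, -23.982, -0.006, 0.024, -0.003], 'tcp_pos': [477.303, -284.281, 123.661], 'orientation': [3.138, -0.006, 3.007], 'contact_force': [0.298, -0.723, -0.276], 'wrist_torque': [-0.014, -0.019, 0.014], 'width': -0.002}
```

Both the wrist depth and the scene view put the real fingertips about 27 mm above the reported TCP, so they passed over the ball without touching it. I'll go back, lower the hand further and check the tip height before pushing.

```bash
python3 -m inch '[[[0,0,-0.15],[0,0,0],1],[[-0.2,0.02,-0.2],[0,0,0],1],[[-0.5,0.03,-0.2],[0,0,0],1],[[-0.8,0.03,-0.2],[0,0,0],1],[[-0.8,0.03,-0.2],[0,0,0],1],[[-0.8,0.03,0],[0,0,0],1],[[-0.8,0.03,0.15],[0,0,0],1],[[-0.8,0.03,0.25],[0,0,0],1],[[-0.8,0.03,0.25],[0,0,0],1],[[-0.8,0.03,0.25],[0,0,0],1]]'; python3 go.py 474.5 -284.5 98 172.6
python3 - <<'E'
from h import *
w=snap('wrist','w4');c=snap('scene','s2');d=snap('side','d2')
a=cv2.resize(w['image'][80:290,170:390],None,fx=1.8,fy=1.8);b=cv2.resize(c['image'][110:200,190:290],None,fx=4,fy=4)
o=np.zeros((400,800,3),np.uint8);o[:378,:396]=a;o[:360,400:]=b;cv2.imwrite('pics/x2.png',o)
print(cloud(w,[(282,y) for y in (252,254,256,258,262)]).round(0).tolist(),proj(c,[(555,-292,z) for z in (98,125)]).round(1),proj(w,[(512.5,-289,138)]))
E
```

```text
t: 4.4
tcp_pos: [556.8, -292.0, 98.3]
orientation: [3.138, -0.006, 3.007]
contact_force: [-0.6, -0.3, 0.8]
width: -0.001
shift [ 0.826 -0.036  0.008] turn [ 0.005 -0.008 -0.007] tcp [ 556.8 -292.    98.3] F [-0.59 -0.27  0.81] w -0.001 t 4.4
[[604.0, -298.0, -1.0], [548.0, -291.0, 126.0], [548.0, -291.0, 127.0], [547.0, -291.0, 131.0], [548.0, -291.0, 134.0]] [[225.6 161.5]
 [225.1 155.8]] [[274.19657763 187.33257835]]
```

View pics/x2.png

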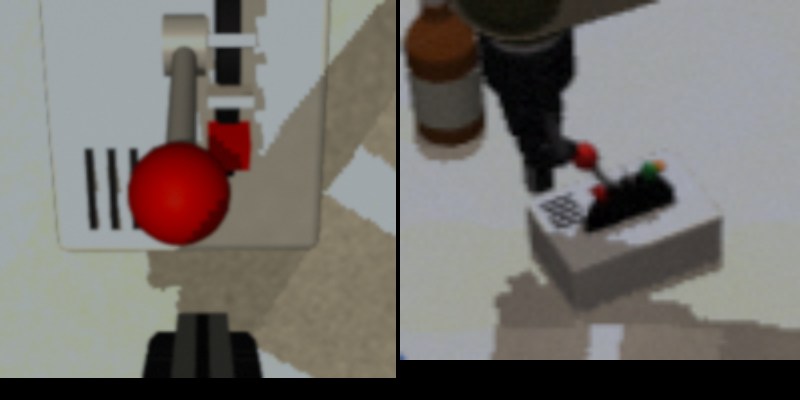

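```bash
python3 -m inch '[[[0.1,-0.04,0.02],[0,0,0],1],[[0.2,-0.04,0.02],[0,0,0],1],[[0.27,-0.04,0.02],[0,0,0],1],[[0.34,-0.04,0.02],[0,0,0],1],[[0.41,-0.04,0.02],[0,0,0],1],[[0.48,-0.04,0.02],[0,0,0],1],[[0.55,-0.04,0.02],[0,0,0],1],[[0.61,-0.04,0.02],[0,0,0],1],[[0.67,-0.04,0.02],[0,0,0],1],[[0.73,-0.04,0.02],[0,0,0],1],[[0.78,-0.04,0.02],[0,0,0],1],[[0.78,-0.04,0.02],[0,0,0],1]]'; python3 go.py 474.5 -284.5 98 172.6
python3 - <<'E'
from h import *
w=snap('wrist','w5');c=snap('scene','s3')
a=cv2.resize(w['image'][80:290,170:390],None,fx=1.8,fy=1.8);b=cv2.resize(c['image'][110:200,190:290],None,fx=4,fy=4)
o=np.zeros((400,800,3),np.uint8);o[:378,:396]=a;o[:360,400:]=b;cv2.imwrite('pics/x3.png',o)
for hh in (481,486):
  h=np.array([hh,-286.]);
  for th in (-.35,-.45,-.55):
    print(hh,th,proj(w,[np.r_[h+80*np.sin(th)*np.array([.9917,-.129]),62+80*np.cos(th)]]).round(0)[0])
im=cv2.cvtColor(w['image'],cv2.COLOR_BGR2HSV);m=((im[...,0]<8)|(im[...,0]>172))&(im[...,1]>150)&(im[...,2]>50)
k,_,st,ce=cv2.connectedComponentsWithStats(m.astype(np.uint8));print([(st[i].tolist(),ce[i].round(1).tolist()) for i in range(1,k) if st[i,4]>15])
E
```

```text
t: 5.55
tcp_pos: [478.4, -285.5, 97.5]
orientation: [3.139, -0.005, 3.007]
contact_force: [-0.0, 0.0, 0.2]
width: -0.003
shift [ 0.04   0.005 -0.004] turn [ 0.004 -0.006 -0.007] tcp [ 478.4 -285.5   97.5] F [-0.    0.04  0.17] w -0.003 t 5.55
481 -0.35 [281. 233.]
481 -0.45 [281. 214.]
481 -0.55 [281. 195.]
486 -0.35 [283. 244.]
486 -0.45 [282. 225.]
486 -0.55 [282. 206.]
[([251, 214, 55, 56, 2390], [277.9, 242.1])]
```

View pics/x3.png

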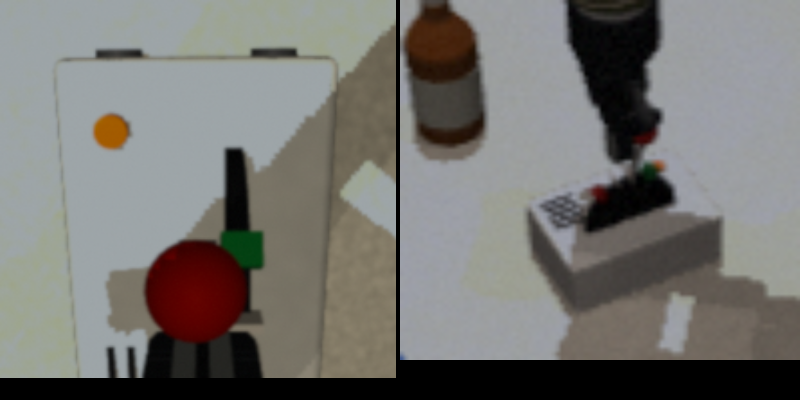

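```bash
python3 - <<'E'
from h import *
w=load('w5');v=load('w4')
ex=np.array([.9917,-.129]);ey=np.array([.129,.9917])
print('barrel',onplane(v,[(272.8,105)],62),onplane(v,[(272.8,105)],68))
for hh in (479,481,483,485,487):
  h=np.array([hh,-286.])
  g=np.r_[h-48*np.sin(.45)*ex+14.5*ey,62+48*np.cos(.45)]
  print(hh,'green w5',proj(w,[g]).round(0)[0],'w4 ball', [proj(v,[np.r_[h+80*np.sin(t)*ex,62+80*np.cos(t)]])[0].round(0).tolist() for t in (.3,.35,.4)])
  print([proj(w,[np.r_[h+80*np.sin(t)*ex,62+80*np.cos(t)]])[0].round(0).tolist() for t in (-.25,-.3,-.35)])
im=cv2.cvtColor(w['image'],cv2.COLOR_BGR2HSV);m=(abs(im[...,0].astype(int)-60)<15)&(im[...,1]>130)&(im[...,2]>40)
k,_,st,ce=cv2.connectedComponentsWithStats(m.astype(np.uint8));print([(st[i].tolist(),ce[i].round(1).tolist()) for i in range(1,k) if st[i,4]>15])
E
```

```text
barrel [[ 479.03208578 -286.65198936   62.        ]] [[ 479.18196947 -286.52677942   68.        ]]
479 green w5 [308. 219.] w4 ball [[270.0, 163.0], [271.0, 172.0], [271.0, 180.0]]
[[280.0, 247.0], [280.0, 238.0], [280.0, 228.0]]
481 green w5 [309. 222.] w4 ball [[271.0, 168.0], [271.0, 177.0], [272.0, 185.0]]
[[281.0, 252.0], [281.0, 242.0], [281.0, 233.0]]
483 green w5 [309. 226.] w4 ball [[272.0, 173.0], [272.0, 182.0], [272.0, 190.0]]
[[282.0, 256.0], [282.0, 247.0], [282.0, 237.0]]
485 green w5 [310. 229.] w4 ball [[273.0, 178.0], [273.0, 186.0], [273.0, 194.0]]
[[282.0, 260.0], [282.0, 251.0], [282.0, 241.0]]
487 green w5 [310. 233.] w4 ball [[273.0, 183.0], [274.0, 191.0], [274.0, 199.0]]
[[283.0, 264.0], [283.0, 255.0], [283.0, 246.0]]
[([293, 208, 23, 21, 376], [305.5, 217.0])]
```

The hinge is at x≈479, so the lean is now about -0.28 and the ball needs another 12.5 mm.

```bash
python3 -m inch '[[[0.05,0,0],[0,0,0],1],[[0.09,0,0],[0,0,0],1],[[0.125,0,0],[0,0,0],1],[[0.125,0,0],[0,0,0],1],[[0.125,0,0],[0,0,0],1]]'; python3 go.py 466 -284.5 98 172.6
python3 - <<'E'
from h import *
w=snap('wrist','w6')
h=np.array([479.3,-286.]);ex=np.array([.9917,-.129])
for t in (-.3,-.4,-.45,-.5):print(t,proj(w,[np.r_[h+80*np.sin(t)*ex,62+80*np.cos(t)]])[0].round(0))
im=cv2.cvtColor(w['image'],cv2.COLOR_BGR2HSV);m=((im[...,0]<8)|(im[...,0]>172))&(im[...,1]>150)&(im[...,2]>50)
k,_,st,ce=cv2.connectedComponentsWithStats(m.astype(np.uint8));print([(st[i].tolist(),ce[i].round(1).tolist()) for i in range(1,k) if st[i,4]>15])
E
```

```text
t: 6.07
tcp_pos: [466.6, -284.1, 97.8]
orientation: [3.139, -0.005, 3.007]
contact_force: [0.6, 0.9, 1.3]
width: -0.002
shift [ 0.005 -0.005 -0.002] turn [ 0.003 -0.006 -0.007] tcp [ 466.6 -284.1   97.8] F [0.6  0.87 1.25] w -0.002 t 6.0667
-0.3 [281. 264.]
-0.4 [281. 245.]
-0.45 [281. 236.]
-0.5 [281. 227.]
[([252, 210, 53, 54, 2226], [278.2, 236.9])]
```

The lever is at about -0.445. I'll back off, rise, and swing over to the lamp with the tool x axis towards world +x.

```bash
python3 -m inch '[[[-0.15,-0.02,0],[0,0,0],1],[[-0.25,-0.03,0],[0,0,0],1],[[-0.25,-0.03,-0.3],[0,0,0],1],[[-0.25,-0.03,-0.6],[0,0,0],1],[[-0.2,0.2,-0.9],[0,0,0.15],1],[[-0.15,0.5,-1],[0,0,0.3],0.7],[[-0.13,0.8,-1],[0,0,0.45],0.4],[[-0.13,0.92,-1],[0,0,0.6],0],[[-0.13,0.92,-1],[0,0,0.75],0],[[-0.13,0.92,-1],[0,0,0.9],0],[[-0.13,0.92,-1],[0,0,1],0],[[-0.13,0.92,-1],[0,0,1],0]]'
python3 -m inch '[[[0.3,0.2,-0.1],[0,0,0.15],0],[[0.6,0.4,-0.2],[0,0,0.3],0],[[0.9,0.7,-0.3],[0,0,0.45],0],[[0.95,0.73,-0.4],[0,0,0.6],0],[[0.95,0.73,-0.4],[0,0,0.75],0],[[0.95,0.73,-0.4],[0,0,0.9],0],[[0.95,0.73,-0.4],[0,0,1],0],[[0.95,0.73,-0.4],[0,0,1],0]]'
python3 go.py 492 26 238 37.6
```

```text
t: 7.12
tcp_pos: [492.4, -194.9, 198.0]
orientation: [-3.14, -0.005, 2.219]
contact_force: [0.2, -0.2, 0.4]
width: 0.977
t: 7.78
tcp_pos: [493.4, -75.2, 238.5]
orientation: [-3.137, -0.002, 1.434]
contact_force: [0.1, -0.3, 0.7]
width: 1.002
shift [ 1.    -0.152  0.008] turn [-0.007 -0.001  0.99 ] tcp [493.4 -75.2 238.5] F [ 0.13 -0.26  0.67] w 1.002 t 7.7833
```

```bash
python3 -m inch '[[[0.3,0,0],[0,0,0.15],0],[[0.6,-0.1,0],[0,0,0.3],0],[[0.9,-0.14,0],[0,0,0.45],0],[[0.99,-0.14,0],[0,0,0.6],0],[[0.99,-0.14,0],[0,0,0.75],0],[[0.99,-0.14,0],[0,0,0.9],0],[[0.99,-0.14,0],[0,0,1],0],[[0.99,-0.14,0],[0,0,1],0]]'
python3 -m inch '[[[0.2,-0.25,0],[0,0,0.15],0],[[0.5,-0.5,0],[0,0,0.3],0],[[0.75,-0.8,0],[0,0,0.45],0],[[0.81,-0.89,0],[0,0,0.6],0],[[0.81,-0.89,0],[0,0,0.75],0],[[0.81,-0.89,0],[0,0,0.9],0],[[0.81,-0.89,0],[0,0,1],0],[[0.81,-0.89,0],[0,0,1],0]]'
python3 -m inch '[[[-0.05,-0.4,0],[0,0,0.06],0],[[-0.1,-0.8,0],[0,0,0.06],0],[[-0.13,-0.99,0],[0,0,0.06],0],[[-0.13,-0.99,0],[0,0,0.06],0]]'
python3 go.py 504 291 150 -10
python3 - <<'E'
from h import *
c=snap('wrist','w7')
h,w=c['z_map'].shape;uv=np.stack(np.meshgrid(np.arange(w),np.arange(h)),-1).reshape(-1,2);uv=uv[c['z_map'].ravel()>0]
p=cloud(c,uv);s=(abs(p[:,2]-46)<3)&(abs(p[:,0]-504)<60)&(abs(p[:,1]-291)<60)
r=cv2.minAreaRect(p[s][:,:2].astype(np.float32));print(s.sum(),r)
a=proj(c,[(504,291,46)]);print(a)
# finger tips: lowest points near the tool
s=(p[:,2]>100);q=p[s];o=np.argsort(q[:,2])[:400:25];print(np.c_[q[o],uv[s][o]].round(0).tolist())
cv2.imwrite('pics/w7.png',c['image'])
E
```

```text
t: 8.45
tcp_pos: [493.1, 24.8, 238.8]
orientation: [-3.137, 0.002, 0.65]
contact_force: [-0.5, 0.6, -0.1]
width: 1.002
t: 9.12
tcp_pos: [503.8, 144.7, 239.0]
orientation: [-3.139, 0.005, -0.133]
contact_force: [0.2, -0.6, -0.6]
width: 0.998
t: 9.45
tcp_pos: [503.4, 247.7, 239.0]
orientation: [-3.139, 0.006, -0.169]
contact_force: [-0.1, -1.5, 0.4]
width: 1.001
shift [-0.062 -0.426  0.892] turn [-0.004  0.007  0.007] tcp [503.4 247.7 239. ] F [-0.1  -1.45  0.39] w 1.001 t 9.45
1270 ((506.73699951171875, 288.19940185546875), (44.43244934082031, 59.635066986083984), 82.12675476074219)
[[245.33361916 185.92984719]]
[[515.0, 290.0, 274.0, 188.0, 278.0], [504.0, 204.0, 276.0, 377.0, 272.0], [497.0, 205.0, 276.0, 376.0, 286.0], [491.0, 206.0, 277.0, 375.0, 298.0], [496.0, 205.0, 277.0, 377.0, 289.0], [519.0, 288.0, 278.0, 186.0, 272.0], [504.0, 291.0, 278.0, 189.0, 303.0], [509.0, 290.0, 279.0, 188.0, 293.0], [523.0, 289.0, 279.0, 183.0, 267.0], [500.0, 205.0, 279.0, 379.0, 284.0], [505.0, 204.0, 280.0, 380.0, 275.0], [491.0, 207.0, 280.0, 376.0, 303.0], [495.0, 206.0, 280.0, 377.0, 296.0], [504.0, 291.0, 280.0, 188.0, 306.0], [490.0, 207.0, 281.0, 376.0, 306.0], [496.0, 206.0, 281.0, 377.0, 295.0]]
```

View pics/w7.png

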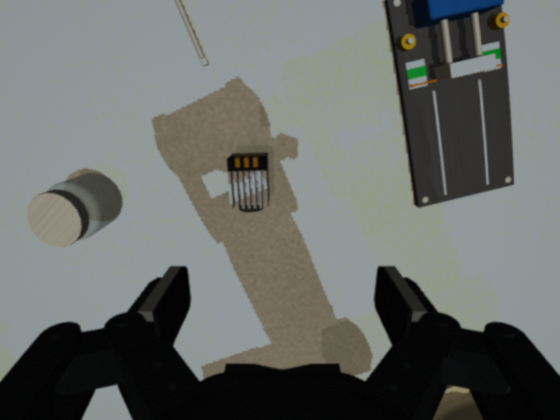

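The lamp shows at (248,182) with its contacts pointing up in the image (+x). It is at (506.5,288.5) with yaw about -8°. The open tips measure about 36 mm above the reported TCP. I'll go down above it.

```bash
python3 -m inch '[[[-0.02,-0.2,0.2],[0,0,-0.03],0],[[-0.04,-0.41,0.5],[0,0,-0.03],0],[[-0.04,-0.41,0.8],[0,0,-0.03],0],[[-0.04,-0.41,1],[0,0,-0.03],0],[[-0.04,-0.41,1],[0,0,-0.03],0]]'
python3 -m inch '[[[0,0,0.25],[0,0,0],0],[[0,0,0.5],[0,0,0],0],[[0,0,0.7],[0,0,0],0],[[0,0,0.7],[0,0,0],0],[[0,0,0.7],[0,0,0],0]]'
python3 - <<'E'
from h import *
c=snap('wrist','w8')
h,w=c['z_map'].shape;uv=np.stack(np.meshgrid(np.arange(w),np.arange(h)),-1).reshape(-1,2);uv=uv[c['z_map'].ravel()>0]
p=cloud(c,uv);s=(abs(p[:,2]-46)<2.5)&(abs(p[:,0]-504)<60)&(abs(p[:,1]-291)<35)
r=cv2.minAreaRect(p[s][:,:2].astype(np.float32));print(s.sum(),r)
s=(p[:,2]>85);q=p[s]
for sg in(1,-1):
    t=q[(q[:,1]-289)*sg>0];o=np.argsort(t[:,2])[:200];print(t[o].mean(0).round(1),t[o][:,2].min(),(t[o][:,1]*sg).min()*sg)
E
python3 go.py 506.5 288.5 -20 -8
```

```text
t: 9.92
tcp_pos: [504.4, 285.6, 134.9]
orientation: [3.14, 0.012, -0.144]
contact_force: [-0.6, 0.3, 0.5]
width: 1.001
t: 10.33
tcp_pos: [504.3, 285.0, 66.0]
orientation: [3.14, 0.012, -0.143]
contact_force: [-0.2, -0.1, 0.1]
width: 0.998
3944 ((506.2909851074219, 288.7435607910156), (43.57331466674805, 60.332401275634766), 81.9191665649414)
[514.1 327.5 105.7] 101.84413794484134 325.54016527879406
[501.9 241.9 105.8] 101.56124673315226 244.48284858261903
shift [ 0.021 -0.034  0.869] turn [ 0.001  0.013 -0.005] tcp [504.8 285.3  66.9] F [-0.6   0.19  0.31] w 0.999 t 10.3833
```

```bash
python3 -m inch '[[[0.02,-0.03,0.2],[0,0.01,0],0],[[0.02,-0.035,0.4],[0,0.01,0],0],[[0.02,-0.035,0.6],[0,0.01,0],0],[[0.02,-0.035,0.75],[0,0.01,0],0],[[0.02,-0.035,0.87],[0,0.01,0],0],[[0.02,-0.035,0.87],[0,0.01,0],0]]'
python3 go.py 506.3 288.7 -20 -8.1
python3 - <<'E'
from h import *
c=snap('wrist','w9')
h,w=c['z_map'].shape;uv=np.stack(np.meshgrid(np.arange(w),np.arange(h)),-1).reshape(-1,2);uv=uv[c['z_map'].ravel()>0]
p=cloud(c,uv)
for sg in(1,-1):
    t=p[((p[:,1]-288)*sg>36)&((p[:,1]-288)*sg<60)&(p[:,2]>8)&(abs(p[:,0]-506)<25)];print(len(t),np.sort(t[:,2])[:40:5].round(1))
E
```

```text
t: 10.88
tcp_pos: [506.3, 288.3, -20.6]
orientation: [3.141, 0.003, -0.143]
contact_force: [-0.2, 0.9, 0.3]
width: 0.999
shift [-0.001 -0.003 -0.006] turn [ 0.001  0.004 -0.002] tcp [506.3 288.3 -20.6] F [-0.22  0.85  0.27] w 0.999 t 10.8833
8688 [14.5 15.7 15.9 16.2 16.5 16.7 17.1 17.2]
8499 [15.2 15.8 16.1 16.3 16.4 16.8 17.2 17.3]
```

```bash
python3 -m inch '[[[0,0,0],[0,0,0],0.2],[[0,0,0],[0,0,0],0.3],[[0,0,0],[0,0,0],0.4],[[0,0,0],[0,0,0],0.5],[[0,0,0],[0,0,0],0.6],[[0,0,0],[0,0,0],0.7],[[0,0,0],[0,0,0],0.8],[[0,0,0],[0,0,0],0.8],[[0,0,0],[0,0,0],0.8]]' 60
python3 go.py 506.3 288.7 -20 -8.1
python3 - <<'E'
from h import *
c=snap('wrist','w10')
h,w=c['z_map'].shape;uv=np.stack(np.meshgrid(np.arange(w),np.arange(h)),-1).reshape(-1,2);uv=uv[c['z_map'].ravel()>0]
p=cloud(c,uv)
for sg in(1,-1):
    t=p[((p[:,1]-288)*sg>18)&((p[:,1]-288)*sg<60)&(p[:,2]>3.5)&(abs(p[:,0]-506)<22)];print(len(t),np.sort(t[:,2])[:40:5].round(1))
s=(abs(p[:,2]-46)<2.5)&(abs(p[:,0]-508)<34)&(abs(p[:,1]-288)<24);print(cv2.minAreaRect(p[s][:,:2].astype(np.float32)),s.sum())
E
```

```text
t: 11.68
tcp_pos: [507.5, 288.8, -18.3]
orientation: [-3.141, 0.0, -0.143]
contact_force: [-1.1, 0.7, 7.1]
width: 0.508
shift [-0.012  0.003  0.017] turn [-0.001  0.    -0.002] tcp [507.5 288.8 -18.3] F [-1.13  0.72  7.11] w 0.508 t 11.6833
11627 [12.9 14.2 14.8 15.4 15.7 15.9 16.4 16.9]
17368 [13.1 13.9 14.3 15.1 15.5 15.9 16.4 17. ]
((511.753173828125, 288.7887268066406), (49.06037139892578, 50.25718688964844), 82.47266387939453) 9197
```

```bash
python3 -m inch '[[[0,0,-0.1],[0,0,0],0.8],[[0,0,-0.3],[0,0,0],0.8],[[0,0,-0.6],[0,0,0],0.8],[[0,0,-0.9],[0,0,0],0.8],[[0,0,-0.9],[0,0,0],0.8],[[0,0,-0.9],[0,0,0],0.8]]'
python3 - <<'E'
from h import *
s=observe();print({k:np.round(s[k],3).tolist() for k in('tcp_pos','orientation','contact_force','width')})
c=snap('wrist','w11');d=snap('scene','s11');e=snap('side','d11')
h,w=c['z_map'].shape;uv=np.stack(np.meshgrid(np.arange(w),np.arange(h)),-1).reshape(-1,2);uv=uv[c['z_map'].ravel()>0]
p=cloud(c,uv)
s=(abs(p[:,0]-528)<10)&(abs(p[:,1]-286)<15)&(p[:,2]>90);t=p[s];print(s.sum(),t.mean(0),t.std(0))
A=np.c_[t[:,:2],np.ones(len(t))];print(np.linalg.lstsq(A,t[:,2],rcond=None)[0])
# cradle plate corners in w11?
x=d['image'][225:295,300:390];y=e['image'][220:310,200:290]
cv2.imwrite('pics/x4.png',np.hstack([cv2.resize(x,(400,311)),cv2.resize(y,(311,311)) ]))
E
```

```text
t: 12.23
tcp_pos: [508.1, 289.0, 73.3]
orientation: [-3.14, -0.002, -0.143]
contact_force: [-0.1, -0.4, -3.6]
width: 0.506
{'tcp_pos': [508.05, 288.98, 73.313], 'orientation': [-3.14, -0.002, -0.143], 'contact_force': [-0.118, -0.402, -3.643], 'width': 0.506}
13709 [526.7074759  286.37125319 157.61991273] [ 6.53900642  8.8996957  28.35273593]
[-3.09429389e+00  3.29620998e-01  1.69301366e+03]
```

View pics/x4.png

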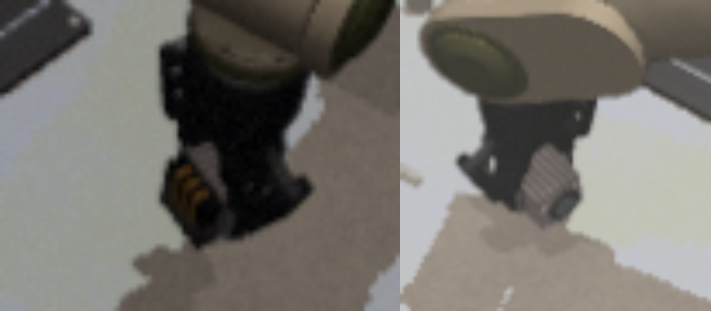

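The lamp is held (Fz -3.6 N). I'll check its tilt and height from depth and refine the cradle pose numerically.

```bash
python3 - <<'E'
from h import *
c=load('w11')
h,w=c['z_map'].shape;uv=np.stack(np.meshgrid(np.arange(w),np.arange(h)),-1).reshape(-1,2);uv=uv[c['z_map'].ravel()>0]
p=cloud(c,uv)
a=np.radians(-8.2);ex=np.array([np.cos(a),np.sin(a)]);ey=np.array([-ex[1],ex[0]])
L=np.c_[(p[:,:2]-[508,289])@ex,(p[:,:2]-[508,289])@ey,p[:,2]]
s=(abs(L[:,0]-21)<14)&(abs(L[:,1])<16)&(L[:,2]>90)
H,e=np.histogram(L[s][:,2],bins=np.arange(90,220,4));print(dict(zip(e[:-1].astype(int).tolist(),H.tolist())))
z0=e[H[:15].argmax()]+2
t=L[s&(abs(L[:,2]-z0)<6)]
for _ in range(5):
    A=np.c_[t[:,:2],np.ones(len(t))];k=np.linalg.lstsq(A,t[:,2],rcond=None)[0];r=t[:,2]-A@k;t=t[abs(r)<2]
print('plane',k,len(t),r.std(),t[:,0].min(),t[:,0].max())
# end face bottom: points of contact end x>27
f=L[(L[:,0]>27)&(L[:,0]<36)&(abs(L[:,1])<15)&(L[:,2]>50)&(L[:,2]<z0+8)];
for zz in range(60,int(z0)+8,6):
    g=f[abs(f[:,2]-zz)<3]; print(zz,len(g),g[:,0].mean() if len(g) else None)
E
```

```text
{90: 132, 94: 178, 98: 211, 102: 214, 106: 199, 110: 247, 114: 295, 118: 301, 122: 331, 126: 365, 130: 436, 134: 3397, 138: 886, 142: 0, 146: 0, 150: 0, 154: 0, 158: 0, 162: 0, 166: 235, 170: 1049, 174: 1443, 178: 1725, 182: 1861, 186: 845, 190: 1193, 194: 58, 198: 0, 202: 0, 206: 0, 210: 0, 214: 0}
plane [-7.13471217e-03  1.09062743e-03  1.37422532e+02] 3874 0.6951070211576275 7.0003475488346725 29.414487227882837
60 0 None
66 0 None
72 0 None
78 0 None
84 0 None
90 82 28.224426607311702
96 263 28.24135199831426
102 294 28.222942898824098
108 292 28.346159870955653
114 375 28.435226798701613
120 442 28.375807093174
126 465 28.347890723122983
132 567 28.341922875255452
138 566 28.033986342095712
```

The lamp is level. Its bottom is at TCP+18 and its contact end is 28 mm ahead of the TCP. Next I'll carry it over the cradle.

```bash
python3 -m inch '[[[0,0.2,-0.1],[0,0,0],0.8],[[0,0.5,-0.2],[0,0,0],0.8],[[0,0.8,-0.4],[0,0,0],0.8],[[0,1,-0.5],[0,0,0],0.8],[[0,1,-0.5],[0,0,0],0.8]]'
python3 -m inch '[[[0,0.3,0],[0,0,0],0.8],[[0,0.6,0],[0,0,0],0.8],[[0,0.9,0],[0,0,0],0.8],[[0,1,0],[0,0,0],0.8],[[0,1,0],[0,0,0],0.8]]'
python3 -m inch '[[[0.2,0.2,0],[0,0,-0.1],0.8],[[0.4,0.4,0],[0,0,-0.2],0.8],[[0.56,0.54,0],[0,0,-0.287],0.8],[[0.56,0.54,0],[0,0,-0.287],0.8],[[0.56,0.54,0],[0,0,-0.287],0.8]]'
python3 go.py 527 30 120 4.7
python3 - <<'E'
from h import *
c=snap('wrist','w12')
h,w=c['z_map'].shape;uv=np.stack(np.meshgrid(np.arange(w),np.arange(h)),-1).reshape(-1,2);uv=uv[c['z_map'].ravel()>0]
p=cloud(c,uv)
# plate surface pts: dark & z 8..16
g=cv2.cvtColor(c['image'],cv2.COLOR_BGR2GRAY)[uv[:,1],uv[:,0]]
s=(abs(p[:,2]-12)<3.5)&(p[:,0]>420)&(p[:,0]<720)&(p[:,1]>-70)&(p[:,1]<130)
r=cv2.minAreaRect(p[s][:,:2].astype(np.float32));print('plate',s.sum(),r, p[s].min(0),p[s].max(0))
s=(abs(p[:,2]-54)<3)&(p[:,0]>600)&(p[:,0]<720)&(abs(p[:,1]-30)<90);r=cv2.minAreaRect(p[s][:,:2].astype(np.float32));print('housing',s.sum(),r)
s=(abs(p[:,2]-52)<2.5)&(p[:,0]>560)&(p[:,0]<625)&(abs(p[:,1]-30)<60);r=cv2.minAreaRect(p[s][:,:2].astype(np.float32));print('block top',s.sum(),r)
E
```

```text
t: 12.8
tcp_pos: [492.7, 186.7, 121.5]
orientation: [3.14, 0.002, -0.146]
contact_force: [0.7, 0.1, -3.2]
width: 0.508
t: 13.22
tcp_pos: [477.6, 86.3, 120.6]
orientation: [3.14, 0.004, -0.149]
contact_force: [-0.8, 0.6, -2.9]
width: 0.506
t: 13.63
tcp_pos: [525.1, 25.2, 119.5]
orientation: [-3.142, 0.006, 0.076]
contact_force: [0.4, 0.3, -2.5]
width: 0.51
shift [ 0.023 -0.047 -0.005] turn [-0.     0.007 -0.008] tcp [525.1  25.2 119.5] F [ 0.41  0.26 -2.54] w 0.51 t 13.6333
plate 25280 ((572.7308959960938, 29.36927032470703), (224.11245727539062, 130.77674865722656), 4.69258451461792) [455.72513723 -44.105041     8.70584557] [688.45198186 103.05908212  15.45589223]
housing 5282 ((635.09521484375, 34.54498291015625), (73.06926727294922, 80.02017974853516), 4.528782844543457)
block top 1465 ((593.196533203125, 31.051450729370117), (13.901515007019043, 49.640228271484375), 4.373901844024658)
```

The cradle origin is at (525.9,25.6) with yaw 4.6°, and the lamp is already centred on the lane. I'll lower it.

```bash
python3 -m inch '[[[0,0,0.25],[0,0.005,-0.006],0.8],[[0,0,0.5],[0,0.005,-0.006],0.8],[[0,0,0.75],[0,0.005,-0.006],0.8],[[0,0,1],[0,0.005,-0.006],0.8],[[0,0,1],[0,0.005,-0.006],0.8],[[0,0,1],[0,0.005,-0.006],0.8]]'
cat > m.py <<'E'
from h import *
import sys
def meas(fn):
    c=snap('wrist',fn)
    s=observe();print({k:np.round(s[k],3).tolist() for k in('t','tcp_pos','orientation','contact_force','wrist_torque','width')})
    h,w=c['z_map'].shape;uv=np.stack(np.meshgrid(np.arange(w),np.arange(h)),-1).reshape(-1,2);uv=uv[c['z_map'].ravel()>0]
    p=cloud(c,uv);a=np.radians(4.6);ex=np.array([np.cos(a),np.sin(a)]);ey=np.array([-ex[1],ex[0]])
    L=np.c_[(p[:,:2]-[525.9,25.6])@ex,(p[:,:2]-[525.9,25.6])@ey,p[:,2]]
    T=(np.array(s['tcp_pos'][:2])-[525.9,25.6]);tx,ty=T@ex,T@ey;print('tcp cradle',tx,ty)
    b=s['tcp_pos'][2]+18.1
    q=L[(L[:,0]>tx+5)&(L[:,0]<tx+34)&(abs(L[:,1])<30)&(abs(L[:,2]-b-46)<3)]
    print('lamp top',len(q),np.median(q[:,2]),'front',np.percentile(q[:,0],99.5),'y',np.percentile(q[:,1],[.5,99.5]))
    A=np.c_[q[:,:2],np.ones(len(q))];print('tilt',np.linalg.lstsq(A,q[:,2],rcond=None)[0])
    for lo in(-15,-5,5):
        t=q[(q[:,1]>lo)&(q[:,1]<lo+10)];print('front strip',np.percentile(t[:,0],99).round(2),end=' ')
    q=L[(L[:,0]>50)&(L[:,0]<108)&(abs(L[:,1])<30)&(abs(L[:,2]-52)<1.8)&(L[:,0]>np.percentile(q[:,0],99.5)+1.5)]
    if len(q)>50: print('\nblock',len(q),np.percentile(q[:,0],[1,5,50,95,99]).round(1),np.percentile(q[:,1],[1,99]).round(1))
    return c,L,uv[:len(L)]
if __name__=='__main__': meas(sys.argv[1])
E
python3 m.py w13
```

```text
t: 14.18
tcp_pos: [523.3, 26.8, 19.3]
orientation: [-3.141, 0.004, 0.082]
contact_force: [0.6, 0.2, -2.5]
width: 0.51
{'t': 14.233, 'tcp_pos': [524.333, 26.454, 20.568], 'orientation': [-3.142, 0.001, 0.082], 'contact_force': [-0.781, -0.815, -2.263], 'wrist_torque': [-0.026, -0.03, -0.026], 'width': 0.514}
tcp cradle -1.4931111354018793 0.9769626014480275
lamp top 6038 83.22862862197653 front 26.641593791260743 y [-26.76711729  28.03961716]
tilt [-8.72691288e-03 -1.32946092e-03  8.34364817e+01]
front strip 26.6 front strip 26.6 front strip 26.49 
block 4484 [60.3 60.9 67.6 74.2 74.6] [-24.2  24.3]
```

```bash
python3 -m inch '[[[0,0,0.1],[0,0.002,0],0.8],[[0,0,0.18],[0,0.002,0],0.8],[[0,0,0.22],[0,0.002,0],0.8],[[0,0,0.23],[0,0.002,0],0.8],[[0,0,0.235],[0,0.002,0],0.8],[[0,0,0.24],[0,0.002,0],0.8],[[0,0,0.24],[0,0.002,0],0.8]]'
python3 - <<'E'
from m import *
c,L,_=meas('w14')
q=L[(L[:,0]>15)&(L[:,0]<25)&(abs(L[:,1])<30)&(L[:,2]>55)&(L[:,2]<63)];print('\nlamp y',np.percentile(q[:,1],[1,99]),len(q))
E
```

```text
t: 14.82
tcp_pos: [524.4, 26.4, -3.3]
orientation: [3.142, -0.001, 0.082]
contact_force: [-0.4, -0.1, -2.5]
width: 0.505
{'t': 14.867, 'tcp_pos': [524.462, 26.396, -3.224], 'orientation': [3.142, -0.001, 0.082], 'contact_force': [-0.541, 0.007, -3.029], 'wrist_torque': [-0.016, 0.008, -0.001], 'width': 0.513}
tcp cradle -1.3696490238031558 0.9088853037363455
lamp top 6568 60.67377106953153 front 27.497075784026045 y [-26.27661792  27.68049184]
tilt [-9.40881533e-04 -1.39501423e-03  6.06388734e+01]
front strip 27.4 front strip 27.44 front strip 27.48 
block 6477 [59.9 60.7 67.5 74.  74.7] [-24.2  24.3]

lamp y [-20.60806579  22.40755731] 3017
```

```bash
python3 -m inch '[[[0,0.009,0.01],[0,0,0],0.8],[[0,0.009,0.02],[0,0,0],0.8],[[0,0.009,0.025],[0,0,0],0.8],[[0,0.009,0.028],[0,0,0],0.8],[[0,0.009,0.028],[0,0,0],0.8]]'; python3 m.py w15
```

```text
t: 15.28
tcp_pos: [524.5, 25.5, -6.1]
orientation: [3.142, -0.001, 0.082]
contact_force: [0.7, 0.0, -3.0]
width: 0.504
{'t': 15.333, 'tcp_pos': [524.542, 25.499, -6.015], 'orientation': [3.142, -0.001, 0.082], 'contact_force': [0.73, 0.07, -2.487], 'wrist_torque': [0.014, 0.023, 0.039], 'width': 0.513}
tcp cradle -1.3622239909608393 0.008193848585217316
lamp top 6558 57.83297651219088 front 27.549431325772 y [-26.99537387  27.03208467]
tilt [-1.17157090e-03 -2.85866843e-05  5.78096779e+01]
front strip 27.5 front strip 27.44 front strip 27.48 
block 6809 [60.  60.7 67.6 74.  74.6] [-24.2  24.4]
```

```bash
for i in 1 2; do :; done; python3 -m inch '[[[0,0,0.003],[0,0,0],0.8],[[0,0,0.006],[0,0,0],0.8],[[0,0,0.006],[0,0,0],0.8]]'; python3 -m inch '[[[0,0,0.004],[0,0,0],0.8],[[0,0,0.008],[0,0,0],0.8],[[0,0,0.008],[0,0,0],0.8]]'
```

```text
t: 15.58
tcp_pos: [524.6, 25.5, -6.4]
orientation: [3.142, -0.001, 0.082]
contact_force: [-1.6, -0.4, 2.2]
width: 0.503
t: 15.83
tcp_pos: [524.6, 25.5, -6.4]
orientation: [3.141, -0.001, 0.082]
contact_force: [-4.5, -0.5, 10.2]
width: 0.509
```

Seated on the bed (Fz rose). I'll relieve the down-force and slide along the lane towards the block.

```bash
python3 -m inch '[[[0,0,-0.003],[0,0,0],0.8],[[0,0,-0.003],[0,0,0],0.8],[[0.05,0,-0.003],[0,0,0],0.8],[[0.1,0,-0.003],[0,0,0],0.8],[[0.15,0,-0.003],[0,0,0],0.8],[[0.2,0,-0.003],[0,0,0],0.8],[[0.25,0,-0.003],[0,0,0],0.8],[[0.28,0,-0.003],[0,0,0],0.8],[[0.28,0,-0.003],[0,0,0],0.8],[[0.28,0,-0.003],[0,0,0],0.8]]'; python3 m.py w16
```

```text
t: 16.67
tcp_pos: [552.5, 27.8, -6.2]
orientation: [3.141, -0.001, 0.082]
contact_force: [-0.2, 0.8, -2.2]
width: 0.507
{'t': 16.717, 'tcp_pos': [552.331, 27.861, -6.175], 'orientation': [3.142, -0.0, 0.082], 'contact_force': [0.565, -1.213, -2.8], 'wrist_torque': [-0.008, 0.026, 0.009], 'width': 0.507}
tcp cradle 26.527683879278324 0.13403906278344188
lamp top 6603 57.72722110814564 front 55.63490635054184 y [-27.0262885   26.92600867]
tilt [-3.45611674e-04 -7.53163945e-06  5.76970428e+01]
front strip 55.58 front strip 55.55 front strip 55.47 
block 5559 [60.4 61.1 68.  74.4 74.9] [-24.   24.3]
```

```bash
python3 -m inch '[[[0.03,0,0.001],[0,0,0],0.8],[[0.05,0,0.002],[0,0,0],0.8],[[0.07,0,0.002],[0,0,0],0.8],[[0.09,0,0.002],[0,0,0],0.8],[[0.11,0,0.002],[0,0,0],0.8],[[0.13,0,0.002],[0,0,0],0.8],[[0.15,0,0.002],[0,0,0],0.8],[[0.15,0,0.002],[0,0,0],0.8],[[0.15,0,0.002],[0,0,0],0.8]]'; python3 m.py w17
```

```text
t: 17.47
tcp_pos: [566.9, 29.0, -6.3]
orientation: [-3.142, 0.001, 0.082]
contact_force: [-5.0, -0.5, 2.5]
width: 0.508
{'t': 17.517, 'tcp_pos': [566.838, 29.034, -6.316], 'orientation': [-3.142, 0.001, 0.082], 'contact_force': [-5.051, -0.56, 1.327], 'wrist_torque': [-0.117, 0.77, -0.092], 'width': 0.509}
tcp cradle 41.08107896194326 0.14013948272558224
lamp top 6585 57.57193812645188 front 70.06884286787634 y [-26.88272058  27.29914971]
tilt [-2.65062725e-03 -9.92421324e-04  5.76783862e+01]
front strip 69.96 front strip 70.06 front strip 69.99 
block 4787 [71.7 72.3 78.4 84.1 84.5] [-24.1  24.2]
```

```bash
python3 -m inch '[[[0.02,0,0.001],[0,0,0],0.8],[[0.03,0,0.001],[0,0,0],0.8],[[0.04,0,0.001],[0,0,0],0.8],[[0.05,0,0.001],[0,0,0],0.8],[[0.05,0,0.001],[0,0,0],0.8],[[0.05,0,0.001],[0,0,0],0.8],[[0.05,0,0.001],[0,0,0],0.8]]'; python3 m.py w18
python3 - <<'E'
from h import *
F=[]
for i in range(12):
    camera('side');F.append(observe()['contact_force'])
print(np.mean(F,0),np.std(F,0))
E
```

```text
t: 18.1
tcp_pos: [570.6, 29.4, -6.3]
orientation: [-3.141, 0.004, 0.082]
contact_force: [-11.5, -2.7, 5.4]
width: 0.503
{'t': 18.15, 'tcp_pos': [570.596, 29.356, -6.3], 'orientation': [-3.141, 0.004, 0.082], 'contact_force': [-10.577, -2.143, 5.485], 'wrist_torque': [-0.356, 1.362, -0.112], 'width': 0.509}
tcp cradle 44.85298002175016 0.15940989389802432
lamp top 6606 57.57349517333449 front 74.01108482083372 y [-26.75791588  27.20396167]
tilt [-3.47173564e-03 -7.00710695e-05  5.77509307e+01]
front strip 73.97 front strip 73.99 front strip 73.91 
block 4742 [75.6 76.2 82.2 87.9 88.4] [-24.1  24.3]
[-10.46627002  -1.99463538   5.90822108] [0.52010581 0.51879594 0.66963609]
```

Displacement is about 13.8 mm (9.7 N) and the measured push is 10.5 N. I'll use one composite look to verify the lever, pointers and surroundings.

```bash
python3 - <<'E'
from h import *
w=load('w18')['image'];c=snap('scene','s20');d=snap('side','d20')
o=np.zeros((600,800,3),np.uint8)
o[:300,:400]=cv2.resize(w,(400,300))
o[:300,400:]=cv2.resize(c['image'][138:193,205:278],(400,300),interpolation=cv2.INTER_CUBIC)
o[300:,:400]=cv2.resize(c['image'],(400,300));
b=w[20:290,130:430];o[300:,400:733]=cv2.resize(b,(333,300))
cv2.imwrite('pics/fin.png',o)
# lever angle by projection
h=np.array([479.3,-286.]);ex=np.array([.9917,-.129])
im=cv2.cvtColor(c['image'],cv2.COLOR_BGR2HSV);m=((im[...,0]<6)|(im[...,0]>174))&(im[...,1]>150)&(im[...,2]>70);m[:,:210]=0;m[:,280:]=0;m[:130]=0;m[195:]=0
k,_,st,ce=cv2.connectedComponentsWithStats(m.astype(np.uint8));print([(int(st[i,4]),ce[i].round(1).tolist()) for i in range(1,k) if st[i,4]>4])
for t in(-.35,-.45,-.55):print(t,proj(c,[np.r_[h+80*np.sin(t)*ex,62+80*np.cos(t)]])[0].round(1))
E
```

```text
[(24, [253.5, 142.0]), (7, [239.0, 157.7])]
-0.35 [251.4 142.9]
-0.45 [253.3 142.9]
-0.55 [255.1 143.1]
```

View pics/fin.png

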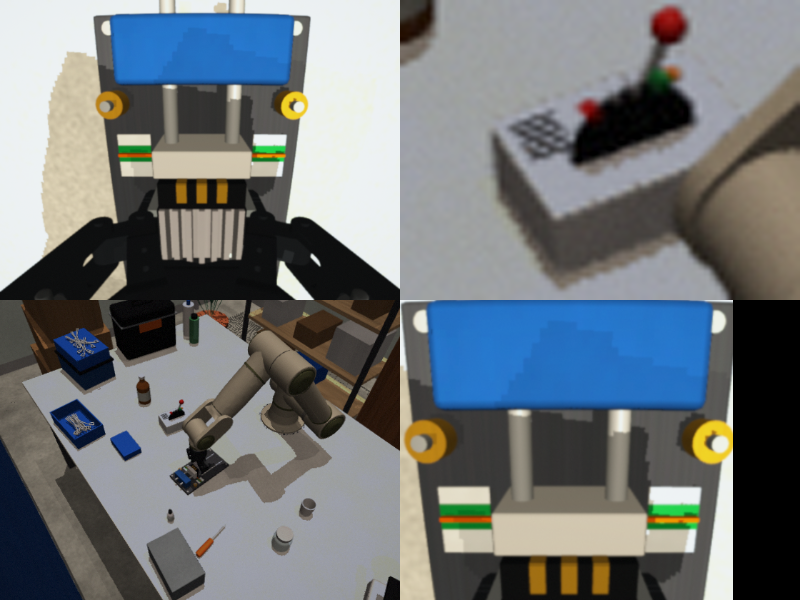

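Both orange pointers are on the green zones at (462,520) and (675,520). The lever ball stands over the green mark, and the loose things are where they were. Handing in.

```bash
python3 -c "
from workcell import *
s=observe();print(s['t'],s['contact_force'],s['tcp_pos'],s['width']);print(finish_job())"
```

```text
18.85 [-10.53493931  -1.91694056   6.28208169] [570.61339164  29.34331923  -6.28318804] 0.5052521024973361
the job is handed in; nothing more can be done
None
```

The job is handed in at 18.9 s. The dimmer is at idle, and the lamp module is held pressed against the contact block at about 10 N, ready for you to tighten the screws. `finish_job()` gave no verdict.

- **Dimmer lever:** I pushed it from about +0.4 to about -0.45. The wrist view right after the push and the final scene view (about -0.46) agree that it stands on the green mark.
- **Lamp module:** It sits flat on the bed, centred in the lane to about 0.2 mm, with its front edge square to the block to about 0.1 mm.
- **Push:** The block is about 13.8 mm in by depth image, which is 9.7 N on its spring and well short of the 25 mm end of travel. The wrist sensor reads about 10.5 N along the push, the extra probably bed friction. Both orange pointers stand on the green zones in the last picture. The grip is set at 60 N.
- **Other things on the bench:** They look unmoved in the last scene picture.

Three checks disagreed or were off:

- **Fingertip height:** The real fingertips sit about 27 mm above the reported TCP. My first pass at the lever went over the ball without touching it, and I used image heights after that.
- **Lower force early in the push:** At about 10 mm in, the sensor read 5 N where the spring should give 7 N. The readings agreed better at the final depth.
- **Downward load:** The lamp is also being pressed down on the bed with a further 6 N or so, beyond its own weight.

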